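# Reset the counter under its push-latch cover

### The arm

A 6-joint arm with a two-finger parallel gripper is mounted at the origin on a cart in front of the work surface, level with it; the furniture and walls round the work are solid. World frame = base frame: x ahead of the robot, y to its left, z up, the work surface at z = 0. Lengths are in m, angles in degrees, forces in N, time in s.
With the tool pointing down it reaches from about 0.375 to 0.9 m from the base axis. Payload 3.1 kg.
Tool frame: the origin (TCP) lies at the very end of the fingers, on their centre line; the grasp point (between the pads) lies behind it (bot.grip_depth is the z of the grasp point in the tool frame, in m); z points along the fingers, y is the direction in which the jaws open and shut (so a half turn about z gives the same grasp; the last joint's range is limited). The gripper opens to 87 mm and grips with 3 to 60 N. Pads are 19 mm wide; open, the fingers measure 117 mm over their backs; the gripper's body (75 mm by 190 mm) begins 51 mm behind the grasp point.
Start: joints at [65.403, 30.224, 82.088, -0, 67.689, -10.227], TCP at [0.155, 0.605, 0.223] pointing down, gripper open.
Joint ranges: [-176.69, 176.69], [-43.24, 126.21], [12.49, 139.97], [-82, 262], [0, 151.66], [-163.58, 163.58]. Speed limits (degrees/s): [159.86, 159.86, 180, 180, 180, 180].

### API

Orientations are given as a 3x3 rotation matrix whose columns are the frame's x, y, z axes.
In Python, from rig import bot, vision gives the robot as it stands. The module is installed in compiled form; this text tells all that it offers.
- The arm moves only by the shell command python3 -m jog 'ROWS'. ROWS is JSON, a list of rows, each a list of 3 entries, a list of its own where there are three numbers: the shift along the tool's x, y, z in mm, then the turn, a rotation vector about the tool's x, y, z in degrees, then the closure, from 0 (fully open) to 1 (shut). In form: [[[dx, dy, dz], [wx, wy, wz], fingers], ...]. A call has 1 to 12 rows; each row is the pose to reach, as a shift and turn from the pose commanded when the call began, along the tool's axes at that moment; what a row does not reach only later rows make up. A row lasts 1/12 s, in which the tool goes at most 41.7 mm and 7.16 degrees, less where a joint would pass 70% of its speed; a pose out of reach is approached as far as the arm can. A call with a gripper value outside its range is refused whole. The fingers move at their own pace and stop on an object; the grip force is fixed at half the most. Time passes only in rows, so rows that repeat a pose let the fingers close. It gives the time, the measured TCP pose, the force and the opening at its end, in the units of the state.
- bot.read_state(): the state, without advancing time (a new reading comes with each control period).
- vision.capture(name): name is "side" or "top" or "wrist"; returns the picture (480x640x3 uint8, red, green, blue); there is no depth.
- vision.camera_info(name): a dict with "intrinsics" (3x3 intrinsics, pixels), "camera_from_world" (4x4, takes a point from world to camera coordinates); the wrist camera has in their place "mount" (4x4, takes a point from camera to tool coordinates, whose origin is the TCP and whose axes are the flange's). Camera axes: x right, y up, looking along -z (the intrinsics and any distortion apply to the point x, -y, -z); pixel columns grow to the right and rows downward; lengths in m; the calibration is good to about 2 mm. A picture is of the moment at which its call begins: read the wrist's pose just before it. camera_info takes no time and is no camera call.
- bot.hand_in(): hands the job in, once; it reports no verdict.
The state is a dict: "time_s": time; "joint_positions": joint angles; "qvel": joint speeds; "tau": joint torques, N m; "position": TCP position; "tcp_rot": TCP orientation; "force": force on the tool from outside, world axes, zero at the start; "moment": the same for the moment, N m; "opening": opening from 0.0 (shut) to 1.0 (fully open).
Only numpy, scipy, OpenCV 4.12 (cv2) and the standard library are available. Lean on these libraries where they do the work, as an engineer would, in place of code of your own. Each camera call takes 0.05 s, during which the arm holds its last target. There are 200 camera calls.

### The job

Acknowledge the alarm on the grey reset box: press the ribbed pad at the front of its push-latch cover so that the cover pops open by itself, press the round button inside fully down (leave the square one alone), then push the cover shut and press it in, without forcing it, until it latches again. Only touch and press with the fingertips: nothing is gripped or lifted, the pots and the tin beside the box stay where they are, and at the end the cover stays latched with the robot clear of it.

Things in the scene. Friction and masses are not known exactly. Their poses are not given: they have to be found in the camera images.
- reset_box: Grey plastic box fixed on the desk, 140 x 140 x 56 mm high. Origin: centre of its underside, on the desk. Its x points from its front to its back (hinge side), y to its left, z up. The rear 43 mm is solid, 56 mm high; the front is a well under the cover: floor 28 mm above the desk, inside 83 mm (x, from 58 mm before the origin) by 120 mm (y), rim 42 mm high, 4 mm thick.
- cover_pad (a point): Middle of the ribbed press pad on the top of the cover, 16 mm from its front edge, 74 mm in front of the hinge axis. The cover is a flat grey plate 90 mm (x) by 134 mm (y), 6 mm thick; its top is 56 mm above the desk when latched. This point moves with the cover.
- cover_hinge (a point): Middle of the cover's hinge axis (along the box's y), 25 mm behind the box's centre, 50 mm above the desk. The cover open at 1.07 rad has its front edge 45 mm in front of this axis, 130 mm above the desk. Its spring is weak (under 2 N at the pad), its surface slippery; it can be tipped farther back, to 1.6 rad, and closes best pushed over and down on its back (outer) face.
- cover (a joint): Cover angle, rad: 0 latched, negative pressed in (stop -0.08, 6 mm down at the pad), positive open. Push-push latch: pressed in to -0.07 or beyond (4 N at the pad; go to the stop) and let go, a latched cover springs up in about 2 s to 1.07 rad; an open one pushed down and pressed in likewise is caught and returns to 0. It cannot be pulled open when latched.
- round_button_top (a point): Centre of the top of the round button, 24 mm diameter, white, 40.5 mm above the desk in the well, 43 mm in front of the box's centre and 30 mm to its left or right (varies); hidden while the cover is shut.
- round_button (a joint): Travel of the round button, m: 0 out, 0.005 fully down (about 4 N); it springs back.
- square_button_top (a point): Centre of the top of the square button, 22 by 22 mm, white, same height, in the other place; not to be pressed.
- square_button (a joint): Travel of the square button, m: 0 out, 0.005 fully down (about 4 N).
- pot_tall_mid (a point): Loose dark sample pot with white lid, 56 mm diameter, 60 mm high, standing to the left of the box; point at its centre, half-way up. Bystander.
- pot_small_mid (a point): Loose yellow sample pot with white lid, 50 mm diameter, 54 mm high, standing to the left of the box; point at its centre, half-way up. Bystander.
- tin_mid (a point): Loose flat round tin, 66 mm diameter, 24 mm high, lying to the right of the box; point at its centre, half-way up. Bystander.

How it is judged:
By the outcome, as a careful person would: the job done as asked, in the order asked, and still so for the second after the job is handed in, with the robot touching nothing.
It also fails if it takes over 54 s, if anything falls off the work surface, if the arm or the gripper's body presses on something with over 40 N, if the wrist force passes 120 N, or if a joint passes its speed limit or range.

## Working session

There is one attempt and no reset: what is moved stays moved. The work goes in short steps, Python scripts to look and compute and a shell command to move; the robot and the scene stay as the last step left them, time stands still between calls to the robot, and variables do not carry over. Pictures are saved under pics/ and viewed, about 8 in all and at most 12, crops included, and the job is handed in when it is done.

```bash
mkdir -p pics; python3 - <<'E'
from rig import bot, vision
import cv2, numpy as np
np.set_printoptions(precision=4,suppress=True)
s=bot.read_state(); print(s['time_s'],s['position'],s['tcp_rot'],s['force'],s['opening'],bot.grip_depth)
for n in ("top","side"):
    im=vision.capture(n); cv2.imwrite(f"pics/{n}0.png",im[:,:,::-1]); i=vision.camera_info(n); print(n,i)
print(vision.camera_info("wrist"))
E
```

```text
0.0 [0.1548 0.6048 0.2216] [[-0.9687  0.2481 -0.0009]
 [ 0.2481  0.9687 -0.002 ]
 [ 0.0004 -0.0022 -1.    ]] [0.2196 1.3327 1.2984] 0.9998609712010068 -0.0187
top {'intrinsics': array([[435.4735,   0.    , 315.9905],
       [  0.    , 435.4735, 242.4552],
       [  0.    ,   0.    ,   1.    ]]), 'camera_from_world': array([[ 0.1786, -0.9839, -0.0029,  0.0572],
       [ 0.9594,  0.1735,  0.2222, -0.5711],
       [-0.2182, -0.0424,  0.975 , -0.7911],
       [ 0.    ,  0.    ,  0.    ,  1.    ]])}
side {'intrinsics': array([[522.0444,   0.    , 318.7401],
       [  0.    , 522.0444, 239.0939],
       [  0.    ,   0.    ,   1.    ]]), 'camera_from_world': array([[-0.9887, -0.148 , -0.0257,  0.584 ],
       [ 0.0378, -0.4106,  0.911 , -0.0267],
       [-0.1454,  0.8997,  0.4116, -0.9149],
       [ 0.    ,  0.    ,  0.    ,  1.    ]])}
{'intrinsics': array([[390.5602,   0.    , 320.9748],
       [  0.    , 390.5602, 242.5909],
       [  0.    ,   0.    ,   1.    ]]), 'mount': array([[-0.0004,  0.9548,  0.2973,  0.0817],
       [ 1.    ,  0.0005, -0.0001, -0.0011],
       [-0.0002,  0.2973, -0.9548, -0.1615],
       [ 0.    ,  0.    ,  0.    ,  1.    ]])}
```

View pics/top0.png

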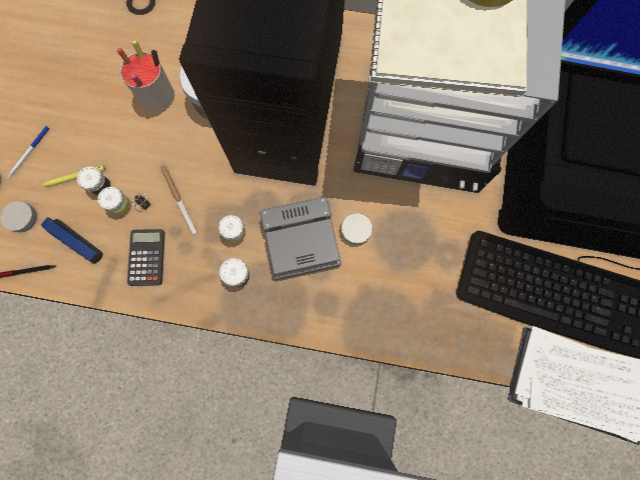

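View pics/side0.png

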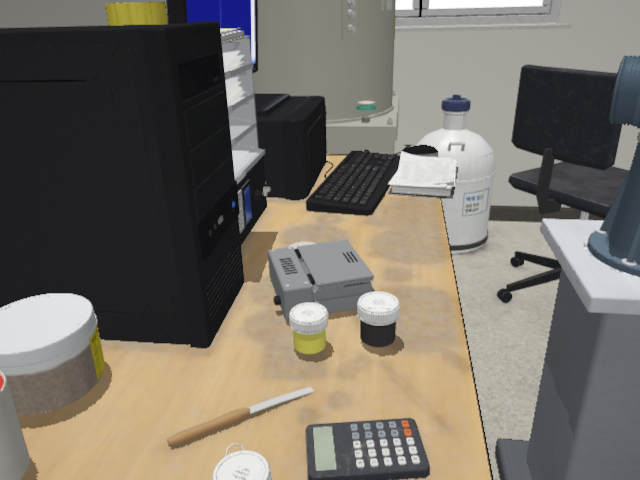

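```bash
cat > h.py <<'E'
import numpy as np, cv2
from rig import bot, vision
np.set_printoptions(precision=4,suppress=True)
def ray(n,uv,z,T=None):
    i=vision.camera_info(n); K=i['intrinsics']; M=np.linalg.inv(i['camera_from_world']) if T is None else T
    d=np.linalg.inv(K)@np.array([uv[0],uv[1],1.]); d=M[:3,:3]@(d*[1,-1,-1]); o=M[:3,3]
    return o+d*(z-o[2])/d[2]
def proj(n,p,T=None):
    i=vision.camera_info(n); C=i['camera_from_world'] if T is None else np.linalg.inv(T)
    q=C[:3,:3]@np.asarray(p)+C[:3,3]; q=i['intrinsics']@(q*[1,-1,-1]); return q[:2]/q[2]
def wristT():
    s=bot.read_state(); T=np.eye(4); T[:3,:3]=s['tcp_rot']; T[:3,3]=s['position']
    return T@vision.camera_info('wrist')['mount']
E
python3 - <<'E'
import cv2,numpy as np
a=cv2.imread('pics/top0.png')[180:300,210:390]; b=cv2.imread('pics/side0.png')[225:345,255:405]
cv2.imwrite('pics/c.png',np.vstack([cv2.resize(a,None,fx=4.4,fy=4.4,interpolation=2)]))
E
```

```text
(no output)
```

View pics/c.png

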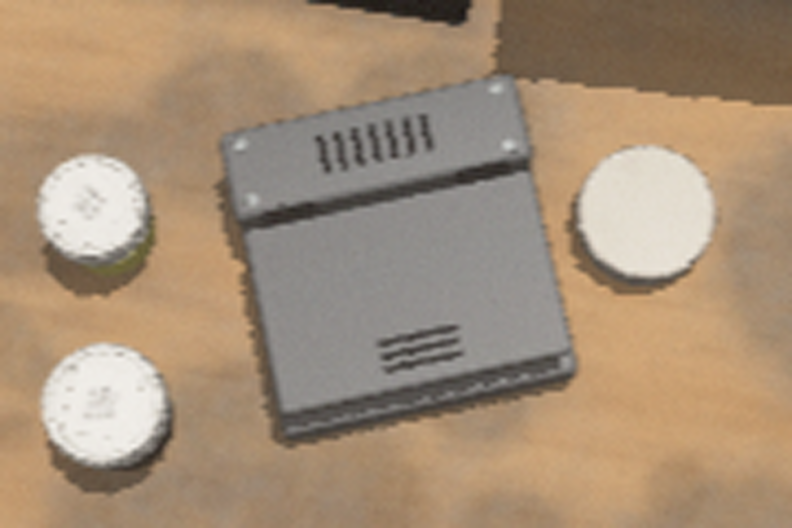

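The crop shows the box with its front towards the robot, pad ribs centred at crop (421,348), rear corners (221,138) and (510,74), cover front corners (283,413) and (572,352). The two pots are on the left and the tin on the right.

```bash
python3 - <<'E'
from h import *
f=lambda u,v,z=.056: ray('top',(u/4.4+210-.4,v/4.4+180-.4),z)
P={k:f(*v) for k,v in dict(rl=(221,138),rr=(510,74),fl=(283,413),fr=(572,352),pad=(421,348)).items()}
for k,v in P.items(): print(k,v)
print('widths',np.linalg.norm(P['rl']-P['rr']),np.linalg.norm(P['fl']-P['fr']),'len',np.linalg.norm(P['rl']-P['fl']),np.linalg.norm(P['rr']-P['fr']))
x=P['rl']+P['rr']-P['fl']-P['fr']; y=P['rl']+P['fl']-P['rr']-P['fr']
yaw=[np.degrees(np.arctan2(x[1],x[0])),np.degrees(np.arctan2(-y[0],y[1]))]; print('yaw',yaw)
a=np.radians(np.mean(yaw)); X=np.array([np.cos(a),np.sin(a),0]); Y=np.array([-X[1],X[0],0])
rm=(P['rl']+P['rr'])/2
O1=P['pad']+.049*X; O2=rm-.07*X; print(O1,O2)
for p,z in [((93,209),.054),((104,404),.06),((646,212),.024)]:
    q=f(*p,z)-O1; print('bystander box xy',q@X,q@Y)
# side view check: pad ribs approx (350,257)
print('side pad',ray('side',(350,257),.056), proj('side',P['pad']))
s=bot.read_state();R=s['tcp_rot']; print('target tool yaw; Rt X',R.T@X,'d to pad in tool mm',1000*R.T@(P['pad']-s['position']))
E
```

```text
rl [0.5976 0.2817 0.056 ]
rr [0.6515 0.1566 0.056 ]
fl [0.4779 0.2283 0.056 ]
fr [0.5279 0.1067 0.056 ]
pad [0.5177 0.1734 0.056 ]
widths 0.13620377689534935 0.13148136331143187 len 0.13107645530537207 0.13335749101813052
yaw [np.float64(23.015311405653044), np.float64(22.84044743159674)]
[0.5628 0.1925 0.056 ] [0.5601 0.1919 0.056 ]
bystander box xy 0.04715179031184151 0.13212385530760848
bystander box xy -0.04361498252489102 0.14224713863086205
bystander box xy -0.0024564195237920697 -0.11789925782928494
side pad [0.5141 0.1742 0.056 ] [347.7864 256.6633]
target tool yaw; Rt X [-0.7955  0.6059 -0.0015] d to pad in tool mm [-458.6468 -327.5646  166.153 ]
```

```bash
cat >> h.py <<'E'
from scipy.spatial.transform import Rotation as Ro
A=np.radians(23.0); X=np.array([np.cos(A),np.sin(A),0]); Y=np.array([-X[1],X[0],0]); Z=np.array([0,0,1.]); O=np.array([.5618,.1922,0])
B=np.c_[X,Y,Z]
def goal(*ps):
    "each (x,y,z mm in box frame, tilt deg) -> row shift and turn from present pose"
    s=bot.read_state(); R=s['tcp_rot']; p=s['position']
    print('t',round(s['time_s'],2),'box xyz mm',1000*B.T@(p-O),'F',B.T@s['force'],'open',round(s['opening'],2))
    for x,y,z,t in ps:
        Rt=B@np.c_[[-1,0,0],[0,1,0],[0,0,-1]]@Ro.from_euler('y',-t,degrees=True).as_matrix()
        d=1000*R.T@(O+B@np.array([x,y,z])/1000-p); w=Ro.from_matrix(R.T@Rt).as_rotvec(degrees=True)
        print((x,y,z,t),'->',d.round(1),w.round(1))
E
python3 - <<'E'
from h import *
goal((-49,0,160,20),(-49,0,90,20))
for u,v in [(235,171),(318,184),(355,170),(498,190)]: print('behind', 1000*B.T@(ray('top',(u,v),0)-O))
E
```

```text
t 0.1 box xyz mm [-213.4309  538.8653  221.6741] F [ 0.6728 -0.4618  0.3897] open 1.0
(-49, 0, 160, 20) -> [-457.8 -328.3   62.2] [ -6.6 -19.3 -37. ]
(-49, 0, 90, 20) -> [-457.8 -328.2  132.2] [ -6.6 -19.3 -37. ]
behind [188.3712 107.8009   0.    ]
behind [118.5073 -63.5455   0.    ]
behind [ 132.284  -150.0855    0.    ]
behind [  18.5791 -441.9454    0.    ]
```

```bash
python3 -m jog '[[[-458,-328,40],[-6.6,-19.3,-37],1],[[-458,-328,40],[-6.6,-19.3,-37],1],[[-458,-328,40],[-6.6,-19.3,-37],1],[[-458,-328,40],[-6.6,-19.3,-37],1],[[-458,-328,40],[-6.6,-19.3,-37],1],[[-458,-328,40],[-6.6,-19.3,-37],1],[[-458,-328,40],[-6.6,-19.3,-37],1],[[-458,-328,40],[-6.6,-19.3,-37],1],[[-458,-328,40],[-6.6,-19.3,-37],1],[[-458,-328,40],[-6.6,-19.3,-37],1],[[-458,-328,40],[-6.6,-19.3,-37],1],[[-458,-328,40],[-6.6,-19.3,-37],1]]'; python3 - <<'E'
from h import *
goal((-49,0,90,20),(-49,0,64,20))
E
```

```text
time_s: 1.1
position: [0.4765, 0.2216, 0.1869]
tcp_rot: [[-0.865, -0.391, 0.315], [-0.367, 0.92, 0.135], [-0.342, 0.001, -0.94]]
force: [0.7, 0.7, 0.1]
opening: 0.174
t 1.1 box xyz mm [-67.002   60.3979 186.8928] F [0.928  0.3245 0.1332] open 0.17
(-49, 0, 90, 20) -> [ 16.3 -60.5  97.1] [ 0.1  0.  -0. ]
(-49, 0, 64, 20) -> [ 25.2 -60.6 121.5] [ 0.1  0.  -0. ]
```

```bash
python3 -m jog '[[[16,-60,97],[0,0,0],1],[[16,-60,97],[0,0,0],1],[[16,-60,97],[0,0,0],1],[[16,-60,97],[0,0,0],1],[[16,-60,97],[0,0,0],1],[[16,-60,97],[0,0,0],1]]'; python3 - <<'E'
from h import *
goal((-49,0,64,20),(-49,0,56,20))
T=wristT(); im=vision.capture('wrist')
for q in [(-49,0,56),(-65,67,56),(-65,-67,56)]: print(proj('wrist',O+B@np.array(q)/1000,T))
cv2.imwrite('pics/w1.png',im[:,:,::-1])
E
```

```text
time_s: 1.6
position: [0.5154, 0.176, 0.0909]
tcp_rot: [[-0.865, -0.392, 0.314], [-0.367, 0.92, 0.135], [-0.342, 0.002, -0.94]]
force: [0.6, 0.8, 0.4]
opening: 0.001
t 1.6 box xyz mm [-49.0395   3.1757  90.8601] F [0.8499 0.4682 0.4314] open 0.0
(-49, 0, 64, 20) -> [ 9.2 -3.2 25.2] [0.1 0.  0. ]
(-49, 0, 56, 20) -> [11.9 -3.2 32.8] [0.1 0.  0. ]
[317.024  260.9695]
[449.5888 236.5178]
[183.9137 236.7752]
```

View pics/w1.png

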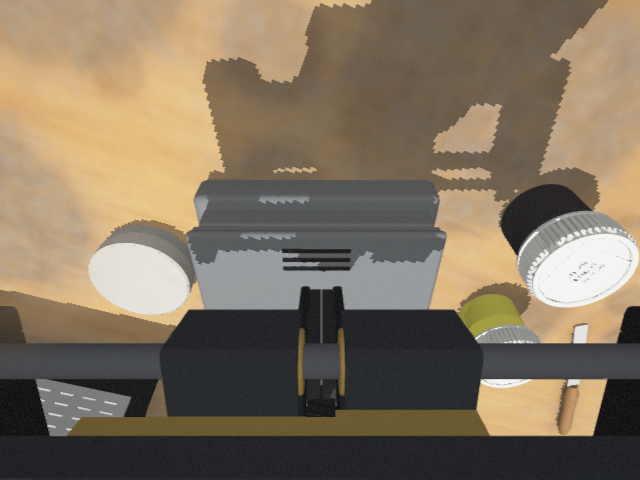

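The wrist view shows the ribs at (316,259) where (317,261) was predicted, so the pose holds to within 1–2 mm. The lower fingertip corner is about 3 mm below the TCP and 9 mm ahead of it, so I aim with an offset.

```bash
python3 -m jog '[[[1.7,-3,28],[0,0,0],1],[[1.7,-3,28],[0,0,0],1],[[3,-3,32],[0,0,0],1],[[3,-3,32],[0,0,0],1],[[4,-3,34],[0,0,0],1],[[4,-3,34],[0,0,0],1]]'; python3 - <<'E'
from h import *
goal((-41,0,53,20))
E
```

```text
time_s: 2.15
position: [0.5245, 0.1766, 0.0586]
tcp_rot: [[-0.864, -0.392, 0.317], [-0.368, 0.92, 0.136], [-0.345, 0.001, -0.939]]
force: [-0.4, 0.8, 1.5]
opening: 0.004
t 2.15 box xyz mm [-40.4738   0.2115  58.6035] F [-0.082   0.8541  1.5292] open 0.0
(-41, 0, 53, 20) -> [ 2.4 -0.2  5.1] [0.1 0.2 0.1]
```

```bash
python3 -m jog '[[[0.7,0,1.9],[0,0,0],1],[[1.4,0,3.8],[0,0,0],1],[[1.7,0,4.7],[0,0,0],1],[[1.7,0,4.7],[0,0,0],1]]'; python3 - <<'E'
from h import *
goal()
E
```

```text
time_s: 2.48
position: [0.5247, 0.1761, 0.0531]
tcp_rot: [[-0.864, -0.391, 0.316], [-0.367, 0.92, 0.135], [-0.344, 0.001, -0.939]]
force: [-3.2, 0.3, 9.9]
opening: 0.004
t 2.48 box xyz mm [-40.413   -0.3521  53.1121] F [-2.839   1.571   9.8593] open 0.0
```

```bash
python3 -m jog '[[[-3,0,-9],[0,0,0],1],[[2,0,-28],[0,0,0],1],[[15,0,-48],[0,0,0],1],[[22,0,-114],[0,0,0],1],[[22,0,-114],[0,0,0],1],[[22,0,-114],[0,0,0],1],[[22,0,-114],[0,0,0],1],[[22,0,-114],[0,0,0],1],[[22,0,-114],[0,0,0],1],[[22,0,-114],[0,0,0],1],[[22,0,-114],[0,0,0],1],[[22,0,-114],[0,0,0],1]]'
python3 -m jog '[[[0,0,0],[0,0,0],1],[[0,0,0],[0,0,0],1],[[0,0,0],[0,0,0],1],[[0,0,0],[0,0,0],1],[[0,0,0],[0,0,0],1],[[0,0,0],[0,0,0],1],[[0,0,0],[0,0,0],1],[[0,0,0],[0,0,0],1],[[0,0,0],[0,0,0],1],[[0,0,0],[0,0,0],1],[[0,0,0],[0,0,0],1],[[0,0,0],[0,0,0],1]]' >/dev/null
python3 - <<'E'
from h import *
goal((-43,30,70,20),(-43,-30,70,20))
T=wristT(); im=vision.capture('wrist'); im2=vision.capture('side')
for q in [(-43,30,40.5),(-43,-30,40.5)]: print(proj('wrist',O+B@np.array(q)/1000,T))
c=cv2.resize(im2[180:380,230:430],(480,480))
o=np.hstack([im,c]); cv2.imwrite('pics/w2.png',cv2.resize(o,(800,343))[:,:,::-1])
E
```

```text
time_s: 3.48
position: [0.4693, 0.1525, 0.1508]
tcp_rot: [[-0.865, -0.391, 0.313], [-0.367, 0.92, 0.135], [-0.341, 0.002, -0.94]]
force: [-0.4, 0.4, -0.4]
opening: 0.009
t 4.48 box xyz mm [-100.4994   -0.577   151.7238] F [0.1401 0.2306 0.3551] open 0.01
(-43, 30, 70, 20) -> [-26.   30.5  96.5] [0.1 0.  0. ]
(-43, -30, 70, 20) -> [-26.  -29.5  96.4] [0.1 0.  0. ]
[361.7422 254.2506]
[284.2126 254.3253]
```

View pics/w2.png

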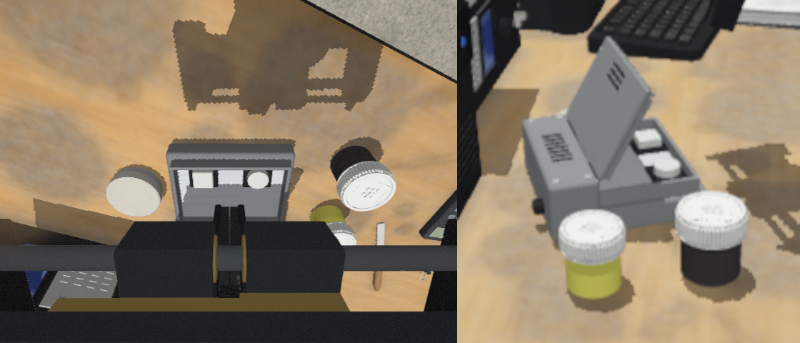

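The cover is open. The round button is on the box's left, at wrist pixel (361,252) against (361.7,254.3) predicted for y=+30, and the square one is on the right.

```bash
python3 -m jog '[[[-10,30,36],[0,0,0],1],[[-19,30.5,72],[0,0,0],1],[[-29,30.5,108],[0,0,0],1],[[-29,30.5,108],[0,0,0],1],[[-29,30.5,108],[0,0,0],1],[[-29,30.5,108],[0,0,0],1]]'; python3 - <<'E'
from h import *
goal((-36,30,45,20),(-36,30,39,20))
E
```

```text
time_s: 5.08
position: [0.5158, 0.2056, 0.0603]
tcp_rot: [[-0.865, -0.391, 0.314], [-0.367, 0.92, 0.135], [-0.342, 0.002, -0.94]]
force: [-0.6, 0.6, 0.5]
opening: 0.005
t 5.08 box xyz mm [-37.0975  30.2952  60.3238] F [-0.3602  0.7763  0.5289] open 0.0
(-36, 30, 45, 20) -> [ 4.2 -0.3 14.8] [ 0.1 -0.   0. ]
(-36, 30, 39, 20) -> [ 6.3 -0.3 20.4] [ 0.1 -0.   0. ]
```

```bash
python3 -m jog '[[[4,0,14.5],[0,0,0],1],[[4,0,14.5],[0,0,0],1],[[5,0,17],[0,0,0],1],[[6,0,20],[0,0,0],1],[[6.3,0,21],[0,0,0],1],[[6.3,0,21],[0,0,0],1],[[6.3,0,21],[0,0,0],1]]'; python3 - <<'E'
from h import *
goal((-36,30,38,20))
E
```

```text
time_s: 5.67
position: [0.5179, 0.206, 0.0401]
tcp_rot: [[-0.864, -0.391, 0.317], [-0.367, 0.92, 0.135], [-0.344, 0.001, -0.939]]
force: [-2.2, -1.5, 3.3]
opening: 0.005
t 5.67 box xyz mm [-35.0582  29.8836  40.0504] F [-2.594  -0.5157  3.3202] open 0.0
(-36, 30, 38, 20) -> [1.6 0.1 1.6] [ 0.   0.2 -0. ]
```

```bash
python3 -m jog '[[[0.4,0,1],[0,0,0],1],[[0.8,0,2],[0,0,0],1],[[0.8,0,2],[0,0,0],1],[[0.8,0,2],[0,0,0],1]]'; python3 - <<'E'
from h import *
goal()
E
```

```text
time_s: 6.0
position: [0.518, 0.2061, 0.0383]
tcp_rot: [[-0.864, -0.391, 0.318], [-0.367, 0.92, 0.135], [-0.345, 0.0, -0.938]]
force: [-6.3, -3.2, 17.5]
opening: 0.005
t 6.0 box xyz mm [-34.9489  29.887   38.3159] F [-7.039  -0.4413 17.4793] open 0.01
```

```bash
python3 -m jog '[[[0,0,-15],[0,0,0],1],[[0,0,-55],[0,0,0],1],[[0,0,-95],[0,0,0],1],[[0,0,-135],[0,0,0],1],[[-17,0,-180],[0,0,0],1],[[-17,0,-180],[0,0,0],1],[[-17,0,-180],[0,0,0],1],[[-17,0,-180],[0,0,0],1]]'; python3 - <<'E'
from h import *
goal((-40,0,215,20),(40,0,190,20),(40,0,115,20))
T=wristT(); im=vision.capture('wrist'); im2=vision.capture('side')
o=np.hstack([im,cv2.resize(im2[180:380,230:430],(480,480))]); cv2.imwrite('pics/w3.png',cv2.resize(o,(800,343))[:,:,::-1])
E
```

```text
time_s: 6.67
position: [0.4758, 0.1882, 0.2114]
tcp_rot: [[-0.864, -0.391, 0.316], [-0.367, 0.92, 0.135], [-0.344, 0.001, -0.939]]
force: [0.1, 0.0, 0.1]
opening: 0.008
t 6.67 box xyz mm [-80.7578  29.9187 211.4164] F [ 0.0821 -0.0337  0.076 ] open 0.01
(-40, 0, 215, 20) -> [-39.5 -29.9  10.6] [0.1 0.1 0. ]
(40, 0, 190, 20) -> [-106.   -30.    61.6] [0.1 0.1 0. ]
(40, 0, 115, 20) -> [-80.3 -30.1 132. ] [0.1 0.1 0. ]
```

View pics/w3.png

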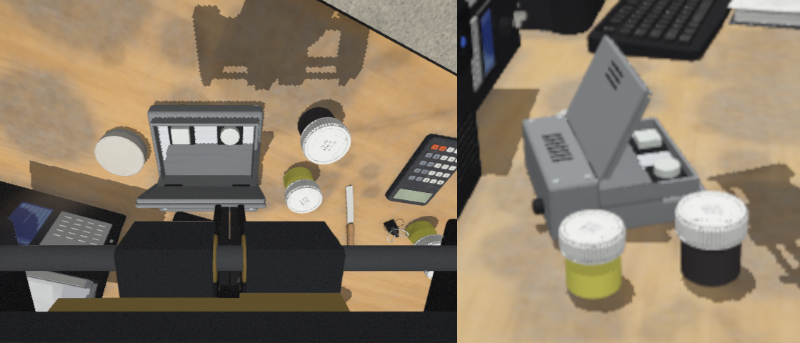

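The cover still stands open, the button has sprung back and the bystanders are unmoved. Next I go over the cover to its back face.

```bash
python3 -m jog '[[[-39,-30,11],[0,0,0],1],[[-39,-30,11],[0,0,0],1],[[-72,-30,36],[0,0,0],1],[[-106,-30,62],[0,0,0],1],[[-106,-30,62],[0,0,0],1],[[-93,-30,97],[0,0,0],1],[[-80,-30,132],[0,0,0],1],[[-80,-30,132],[0,0,0],1],[[-80,-30,132],[0,0,0],1],[[-80,-30,132],[0,0,0],1]]'; python3 - <<'E'
from h import *
c=lambda a,r=70: (25-r*np.cos(a)+6*np.sin(a), 50+r*np.sin(a)+6*np.cos(a))
L=[]
for a in (1.07,.9,.7,.5,.35,.2,.08,.03): x,z=c(a); L.append((round(x+9,1),0,round(z+3,1),20))
goal(*L)
E
```

```text
time_s: 7.6
position: [0.5986, 0.2077, 0.1147]
tcp_rot: [[-0.865, -0.391, 0.315], [-0.367, 0.92, 0.135], [-0.343, 0.001, -0.939]]
force: [0.7, 0.4, 1.0]
opening: 0.003
t 7.6 box xyz mm [ 39.8971  -0.1057 114.6904] F [0.7966 0.0816 1.0407] open 0.0
(np.float64(5.7), 0, np.float64(117.3), 20) -> [ 31.2   0.1 -14.2] [ 0.1  0.  -0. ]
(np.float64(-4.8), 0, np.float64(111.6), 20) -> [ 43.    0.1 -12.4] [ 0.1  0.  -0. ]
(np.float64(-15.7), 0, np.float64(102.7), 20) -> [56.3  0.1 -7.8] [ 0.1  0.  -0. ]
(np.float64(-24.6), 0, np.float64(91.8), 20) -> [68.4  0.1 -0.6] [ 0.1  0.  -0. ]
(np.float64(-29.7), 0, np.float64(82.6), 20) -> [76.4  0.1  6.3] [ 0.1  0.  -0. ]
(np.float64(-33.4), 0, np.float64(72.8), 20) -> [83.2  0.1 14.2] [ 0.1  0.  -0. ]
(np.float64(-35.3), 0, np.float64(64.6), 20) -> [87.8  0.1 21.3] [ 0.1  0.  -0. ]
(np.float64(-35.8), 0, np.float64(61.1), 20) -> [89.5  0.1 24.4] [ 0.1  0.  -0. ]
```

```bash
python3 -m jog '[[[31,0,-14],[0,0,0],1],[[37,0,-13],[0,0,0],1],[[43,0,-12],[0,0,0],1],[[50,0,-10],[0,0,0],1],[[56,0,-8],[0,0,0],1],[[62,0,-4],[0,0,0],1],[[68,0,0],[0,0,0],1],[[76,0,6],[0,0,0],1],[[83,0,14],[0,0,0],1],[[88,0,21],[0,0,0],1],[[90,0,24],[0,0,0],1],[[90,0,24],[0,0,0],1]]'; python3 - <<'E'
from h import *
goal((-39,0,59,20),(-40,0,53,20))
im2=vision.capture('side')
cv2.imwrite('pics/s4.png',cv2.resize(im2[180:380,230:430],(480,480))[:,:,::-1])
E
```

```text
time_s: 8.6
position: [0.5286, 0.1778, 0.0605]
tcp_rot: [[-0.865, -0.391, 0.315], [-0.367, 0.921, 0.135], [-0.343, 0.001, -0.939]]
force: [0.1, 0.1, 0.8]
opening: 0.007
t 8.6 box xyz mm [-36.2147  -0.3097  60.5494] F [0.1751 0.0708 0.7987] open 0.01
(-39, 0, 59, 20) -> [3.1 0.3 0.5] [ 0.  0. -0.]
(-40, 0, 53, 20) -> [6.1 0.3 5.8] [ 0.  0. -0.]
```

View pics/s4.png

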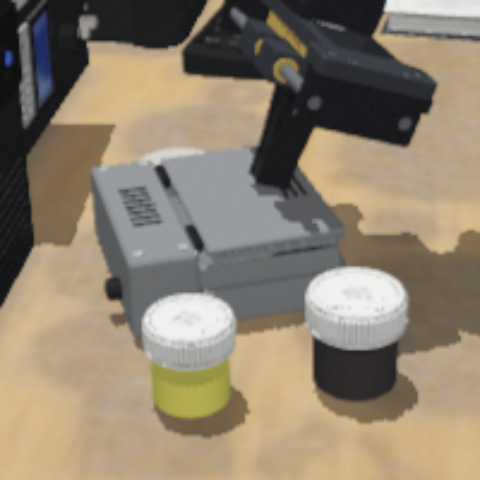

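The cover is nearly shut under the fingertip at the pad, so I press it in.

```bash
python3 -m jog '[[[3.2,0,0.8],[0,0,0],1],[[4,0,2.5],[0,0,0],1],[[5,0,4.2],[0,0,0],1],[[5.8,0,5.5],[0,0,0],1],[[6.2,0,6.4],[0,0,0],1],[[6.2,0,6.4],[0,0,0],1],[[6.2,0,6.4],[0,0,0],1]]'; python3 - <<'E'
from h import *
goal()
E
```

```text
time_s: 9.23
position: [0.5252, 0.1766, 0.0535]
tcp_rot: [[-0.864, -0.391, 0.316], [-0.367, 0.92, 0.135], [-0.344, 0.001, -0.939]]
force: [-0.9, -0.6, 4.2]
opening: 0.006
t 9.23 box xyz mm [-39.8047  -0.0988  53.4803] F [-1.0715 -0.1497  4.2089] open 0.01
```

```bash
python3 -m jog '[[[0.3,0,0.8],[0,0,0],1],[[0.3,0,0.8],[0,0,0],1],[[0.3,0,0.8],[0,0,0],1]]'; python3 - <<'E'
from h import *
goal()
E
```

```text
time_s: 9.48
position: [0.5252, 0.1766, 0.0532]
tcp_rot: [[-0.864, -0.391, 0.317], [-0.367, 0.92, 0.135], [-0.345, 0.0, -0.939]]
force: [-1.0, -0.7, 9.7]
opening: 0.004
t 9.48 box xyz mm [-39.777   -0.0861  53.2001] F [-1.1905 -0.2302  9.6619] open 0.0
```

At the stop with 9.7 N, the same as when opening. I release, back off and wait.

```bash
python3 -m jog '[[[-3,0,-9],[0,0,0],1],[[2,0,-28],[0,0,0],1],[[15,0,-48],[0,0,0],1],[[22,0,-114],[0,0,0],1],[[22,0,-114],[0,0,0],1],[[22,0,-114],[0,0,0],1],[[22,0,-114],[0,0,0],1],[[22,0,-114],[0,0,0],1],[[22,0,-114],[0,0,0],1],[[22,0,-114],[0,0,0],1],[[22,0,-114],[0,0,0],1],[[22,0,-114],[0,0,0],1]]'
for i in 1 2; do python3 -m jog '[[[0,0,0],[0,0,0],1],[[0,0,0],[0,0,0],1],[[0,0,0],[0,0,0],1],[[0,0,0],[0,0,0],1],[[0,0,0],[0,0,0],1],[[0,0,0],[0,0,0],1],[[0,0,0],[0,0,0],1],[[0,0,0],[0,0,0],1],[[0,0,0],[0,0,0],1],[[0,0,0],[0,0,0],1],[[0,0,0],[0,0,0],1],[[0,0,0],[0,0,0],1]]' >/dev/null; done
python3 - <<'E'
from h import *
goal()
im=vision.capture('wrist'); im2=vision.capture('side')
o=np.hstack([im,cv2.resize(im2[180:380,230:430],(480,480))]); cv2.imwrite('pics/w5.png',cv2.resize(o,(800,343))[:,:,::-1])
a=cv2.imread('pics/side0.png')[285:360,285:405].astype(int); print('side diff around pots',np.abs(a-im2[285:360,285:405,::-1]).mean())
E
```

```text
time_s: 10.48
position: [0.4696, 0.1531, 0.1508]
tcp_rot: [[-0.865, -0.391, 0.313], [-0.367, 0.92, 0.135], [-0.341, 0.002, -0.94]]
force: [0.5, 0.2, -0.2]
opening: 0.008
t 12.48 box xyz mm [-100.0736   -0.0529  151.6587] F [-0.9344 -0.6703 -0.4369] open 0.0
side diff around pots 4.517666666666667
```

View pics/w5.png

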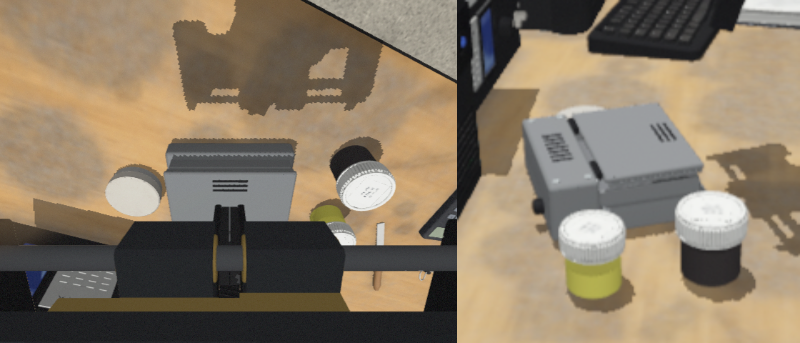

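The cover is still shut and flush 3 s after release. The bystanders are unmoved and the robot is clear.

```bash
python3 -c "
from rig import bot
print(bot.hand_in())"
```

```text
the job is handed in; nothing more can be done
None
```

The alarm is acknowledged and the job is handed in, at about 12.6 s of the 54 s allowed.

- **Opening:** I pressed the cover pad to its stop with about 10 N, and the cover popped open by itself.
- **Button:** The round button was on the box's left. I pressed it to its stop, where the upward force jumped from 3 to 17.5 N at about the expected full-down height. The fingertips stayed well away from the square button.
- **Closing:** I pushed the cover over from its back face and pressed it in to its stop with 9.7 N, then released it.

**Last checks:** Three seconds after release, the wrist and side pictures showed the cover flush and shut. The pots and tin looked to be where they started. The fingertips were about 10 cm clear and the force on the tool was about 1 N, which is within its noise. No check failed or disagreed. Button travel and latching were judged from force, height and pictures, because neither joint can be read directly.

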